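Free the lock bar and issue a carton from the spares drawer

TASK

A small carton of film cores is locked in the blue spares locker: slide the lock bar fully aside by its red knob so that its yellow hook no longer blocks the drawer, then pull the drawer right out by its handle. Lift the carton out by its long sides and stand it upright on the open worktop, let go, then take it by its two ends and set it, without dropping it, upright and centred between the cheeks of the steel cradle, flat on the rubber floor. Leave it there with the drawer open and the lock bar aside, and do not shift the tape roll, check weight, date stamp, cutter or ink pad.

Things in the scene. Friction and masses are not known exactly. Their poses are not given: they have to be found in the camera images.
- locker: Blue steel locker fixed to the worktop, 145 mm deep (x), 168 wide (y), 80 high; its own -x is its front, its origin lies on the worktop, mid-width, 85 mm behind the housing's front edge. A grey drawer fills the front; a steel lock bar slides in guides along the front edge of the roof (nothing there but the red knob is above 96 mm). An ink pad lies on the roof behind.
- drawer (a joint): Travel of the drawer in m: 0 shut, 0.108 right out; it slides along the locker's -x with about 1.5 N of friction and stays where it is left. The lock bar's hook stops it at 0.002 until the bar has moved.
- handle (a point): Middle of the drawer's black bar handle: a round bar 12 mm thick running 76 mm along the locker's y, 45 mm in front of the drawer's face (free gap behind it 39 mm), 58 mm above the worktop. It moves with the drawer.
- lock_bar (a joint): Travel of the lock bar in m: 0 locked, 0.055 fully aside; it slides along the locker's +y with about 1.5 N of friction and stays where it is left. The hook is clear of the drawer from 0.039 on.
- lock_knob (a point): Middle of the lock bar's red upright knob: a round post 20 mm across (25 mm in its top 10 mm) and 40 mm tall, this point half-way up, 114 mm above the worktop. It moves with the lock bar.
- hook (a point): Middle of the yellow hook plate that hangs from the lock bar in front of the drawer, 22 mm wide, 8 mm thick, from 35 to 95 mm above the worktop. It moves with the lock bar.
- carton_center (a point): Centre of the brown carton, a solid box 66 mm (its x) by 48 (its y) by 50 high, 0.1 kg. It starts upright in the drawer on a floor 20 mm above the worktop, its x along the locker's x, its centre 49 mm in front of the locker's origin. Drawer front and partition (tops 75 and 71 mm) stand 3 mm from its ends; its long sides have 40 mm free to the side walls (tops 60 mm).
- cradle: Fixed steel cradle, origin at the centre of its underside. Base 94 mm (x) by 96 mm (y), rubber floor 12 mm up; two cheeks along x, 54 mm long, 56 mm apart inside, flaring at the top, tops at 76 mm. The carton's 66 mm length goes along x (either way round), 4 mm play each side, ends 6 mm beyond the cheeks; the cheeks leave no finger room at its long sides.
- cradle_floor (a point): Centre of the cradle's rubber floor, 12 mm above the worktop; axes as the cradle's. Two cups of paste, 45 mm high, stand elsewhere, on the worktop edge nearest the robot, within 0.40 m of its base.
- stamp: Bystander: standing black and grey date stamp, 30 by 42 mm, 88 high. Origin at the centre of its underside.
- cutter: Bystander: yellow cutter lying near the worktop's left edge, 158 mm long (its y), 21 wide, 17 high.
- pad: Bystander: blue ink pad lying on the locker's roof, 56 by 86 by 16 mm.
- tape: Bystander: brown tape roll lying flat at the back, 101 mm across, 48 high. Origin at the centre of its underside.
- weight: Bystander: standing brass check weight with a knob, 29 mm across, 48 high. Origin at the centre of its underside.

How it is judged:
On the way, in this order (a step that is already met when the one before it is completed fails the run):
1. the lock bar is slid aside while the drawer is still shut (value of joint lock_bar above 0.044 m and value of joint drawer below 0.01 m), for 0.1 s.
2. the drawer is pulled out (value of joint drawer above 0.09 m), for 0.2 s.
3. the carton stands upright on the open worktop, let go (height (world z) of carton_center below 0.03 m and angle between carton_center's own z axis and vertical below 0.1 rad and contact force between the fingers and carton below 0.05 N and linear speed of carton below 0.02 m/s), for 0.1 s.
At the end, for the whole second after the job is handed in: The carton rests upright (within 0.08 rad) and still on the cradle's floor, between the cheeks, its length along them, centred to 12 mm along and 7 mm across; the drawer is open more than 80 mm and the lock bar is clear of it (more than 39 mm aside) (x of carton_center in the frame of cradle_floor between -0.012 and 0.012 m and y of carton_center in the frame of cradle_floor between -0.007 and 0.007 m and z of carton_center in the frame of cradle_floor between 0.02 and 0.029 m and angle between the x axis of carton_center and the x axis of cradle_floor, either way round below 0.2 rad and angle between carton_center's own z axis and vertical below 0.08 rad and linear speed of carton below 0.02 m/s and value of joint drawer above 0.08 m and value of joint lock_bar above 0.039 m); the robot touches nothing.
It fails at once if the carton is dropped into the cradle (falls free faster than 0.4 m/s) (horizontal distance between carton_center and cradle_floor below 0.05 m and contact force between the fingers and carton below 0.02 N and linear speed of carton above 0.4 m/s).
It fails at once if a bystander is shifted more than 30 mm (distance of any of tape, weight, stamp, cutter, pad from where it was at the start of the episode above 0.03 m).
It also fails if it takes over 72 s, if anything falls off the work surface, if the arm or the gripper's body presses on something with over 40 N, if the wrist force passes 120 N, or if a joint passes its speed limit or range.

ROBOT

A 6-joint arm with a two-finger parallel gripper is mounted at the origin on a cart in front of the work surface, level with it; the furniture and walls round the work are solid. World frame = base frame: x ahead of the robot, y to its left, z up, the work surface at z = 0. Lengths are in m, angles in rad, forces in N, time in s.
With the tool pointing down it reaches from about 0.3 to 0.875 m from the base axis. Payload 6.4 kg.
Tool frame: the origin (TCP) lies between the finger pads; the fingertips stand 22 mm ahead of it and the grasp point (between the pads) lies 3 mm ahead of it; z points along the fingers, y is the direction in which the jaws open and shut (so a half turn about z gives the same grasp; the last joint's range is limited). The gripper opens to 85 mm and grips with 20 to 120 N. Pads are 22 mm wide; open, the fingers measure 114 mm over their backs; the gripper's body (76 mm by 85 mm) begins 54 mm behind the grasp point. The pads swing forward as they close: fully open they stand 13 mm farther back than shut.
Start: joints at [-1.506, 0.181, 1.607, -0, 1.354, -0.206], TCP at [0.154, -0.554, 0.253] pointing down, gripper open.
Joint ranges: [-2.99, 2.99], [-0.89, 2.07], [0.3, 2.58], [-1.14, 4.28], [0, 2.63], [-3.12, 3.12]. Speed limits (rad/s): [2.57, 2.57, 3.01, 3.14, 3.14, 3.14].

INTERFACE

Orientations are given as a unit quaternion [w, x, y, z].
In Python, from rig import ctrl gives the robot as it stands.
- The arm moves only by the tool carry_out, never from a script. Its argument "increments" is a list that holds one entry, the list of rows, each a list of 4 numbers: the shift along the tool's x, y, z scaled (see below), then the turn about the tool's z scaled (see below). A call has 1 to 12 rows; each row is the pose to reach, as a shift and turn from the pose commanded when the call began, along the tool's axes at that moment, turning the shorter way round; what a row does not reach only later rows make up. The controller multiplies each number of a shift by 750 mm and each number of a turn by 180 degrees. A row lasts 1/10 s, in which the tool goes at most 50 mm and 8.59 degrees, less where a joint would pass 70% of its speed; a pose out of reach is approached as far as the arm can. A call with a number of a shift or a turn outside -1 to 1 is refused whole. A call with a gripper value outside its range is refused whole. "gripper" is the closure, from 0 (fully open) to 1 (shut), set as the call begins (left out, the last holds). The fingers move at their own pace and stop on an object; the grip force is fixed at half the most. Time passes only in rows, so rows that repeat a pose let the fingers close. It gives the time, the measured TCP pose, the force and the opening at its end, in the units of the state.
- ctrl.get_obs(): the state, without advancing time (a new reading comes with each control period).
- ctrl.snapshot(name): name is "scene" or "top" or "wrist"; returns (picture, depth): 384x512x3 uint8, red, green, blue; 384x512 float32, m along the optical axis (not along the pixel's ray), 0 where there is no reading.
- ctrl.camera_info(name): a dict with "mtx" (3x3 intrinsics, pixels), "xyz" and "rotation" of the camera in the world. Camera axes: x right, y down, z forward; pixel columns grow to the right and rows downward; lengths in m; the calibration is good to about 2 mm. A picture is of the moment at which its call begins: read the wrist's pose just before it. camera_info takes no time and is no camera call; for the wrist camera it gives the pose at the moment of the call.
- ctrl.job_done(): hands the job in, once; it reports no verdict.
The state is a dict: "time_s": time; "joint_pos": joint angles; "joint_velocities": joint speeds; "joint_efforts": joint torques, N m; "eef_pos": TCP position; "eef_rot": TCP orientation; "wrist_force": force on the tool from outside, world axes, zero at the start; "ft_torque": the same for the moment, N m; "grip_width": finger opening in m.
Only numpy, scipy, OpenCV 4.12 (cv2) and the standard library are available. Lean on these libraries where they do the work, as an engineer would, in place of code of your own. Each camera call takes 0.05 s, during which the arm holds its last target. There are 200 camera calls.

## Working session

There is one attempt and no reset: what is moved stays moved. The work goes in short steps, Python scripts to look and compute and a tool call to move; the robot and the scene stay as the last step left them, time stands still between calls to the robot, and variables do not carry over. Pictures are saved under pics/ and viewed, about 8 in all and at most 12, crops included, and the job is handed in when it is done.

Besides the shell and the picture viewer there is one more tool, called after "Call:" as name(argument=value, ...), one argument or row to a line, values as JSON. carry_out: Moves the arm, as the interface text tells. Shifts and turns lie within -1 to 1; 1 stands for 750 mm of shift or 180 degrees of turn. Its arguments: {"type":"object","properties":{"increments":{"type":"array","items":{"type":"array","items":{"type":"array","items":{"type":"number","minimum":-1,"maximum":1}}}},"gripper":{"type":"number"}},"required":["increments"]}

```bash
ls; mkdir -p pics
cat > h.py <<'E'
import numpy as np, cv2
from rig import ctrl
def cloud(n):
    im,d=ctrl.snapshot(n); c=ctrl.camera_info(n); K=np.array(c["mtx"]); R=np.array(c["rotation"])
    if R.shape!=(3,3):
        from scipy.spatial.transform import Rotation as Ro
        R=Ro.from_quat(np.roll(R,-1)).as_matrix()
    v,u=np.mgrid[:384,:512]
    p=np.stack([(u-K[0,2])/K[0,0]*d,(v-K[1,2])/K[1,1]*d,d],-1)@R.T+np.array(c["xyz"])
    p[d==0]=np.nan
    return im,p
def save(im,n): cv2.imwrite(f"pics/{n}.png",im[...,::-1])
E
python3 - <<'E'
from h import *
o=ctrl.get_obs(); print(o)
ims=[]
for n in("top","scene"):
    im,p=cloud(n); np.savez(n,im=im,p=p); ims.append(im); print(n,ctrl.camera_info(n))
save(cv2.resize(ims[0],(768,576)),"top0"); save(cv2.resize(ims[1],(768,576)),"scene0")
E
```

```text
pics
{'time_s': 0.0, 'joint_pos': array([-1.50631636e+00,  1.81517640e-01,  1.60801975e+00, -1.15835885e-05,
        1.35379464e+00, -2.06324754e-01]), 'joint_velocities': array([-0.00089674, -0.00016856,  0.00087283, -0.00032944,  0.00116841,
        0.00185646]), 'joint_efforts': array([-2.41063999e-04, -4.44871724e+01, -3.51334584e+01, -4.47509783e-04,
        9.10293806e-03,  5.48237244e-05]), 'eef_pos': array([ 0.15378221, -0.55351642,  0.2523916 ]), 'eef_rot': array([-8.67901167e-04,  9.90846554e-01,  1.34990187e-01,  5.59879157e-05]), 'wrist_force': array([ 0.31328193, -0.149776  ,  0.01654151]), 'ft_torque': array([ 0.00566442, -0.05238429,  0.00584228]), 'grip_width': 0.08535161090657845}
top {'mtx': array([[376.61491659,   0.        , 256.89422956],
       [  0.        , 376.61491659, 192.71213426],
       [  0.        ,   0.        ,   1.        ]]), 'xyz': array([0.39427398, 0.03979564, 1.07735207]), 'rotation': array([ 0.04302409, -0.70311664,  0.70756182, -0.05596597])}
scene {'mtx': array([[493.62178449,   0.        , 245.53330302],
       [  0.        , 493.62178449, 184.60182905],
       [  0.        ,   0.        ,   1.        ]]), 'xyz': array([0.99187761, 0.80977307, 0.92793923]), 'rotation': array([-0.10640149,  0.22358051,  0.88960572, -0.38378659])}
```

View pics/top0.png

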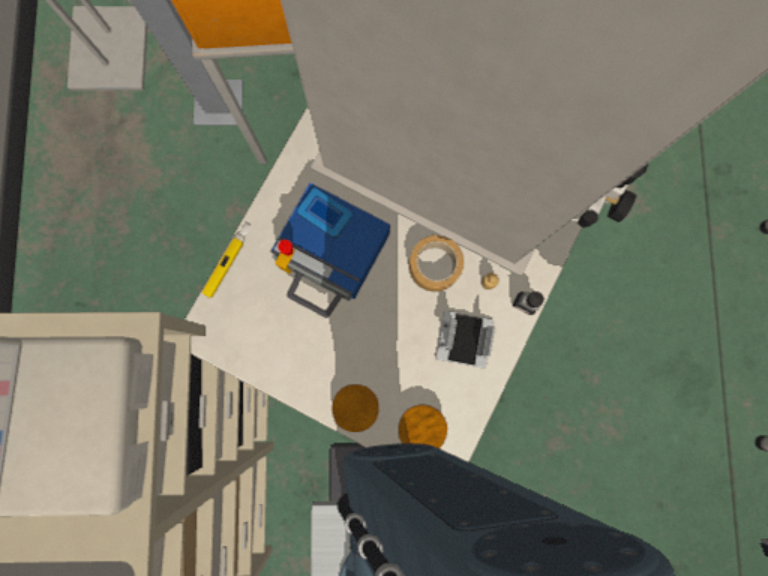

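View pics/scene0.png

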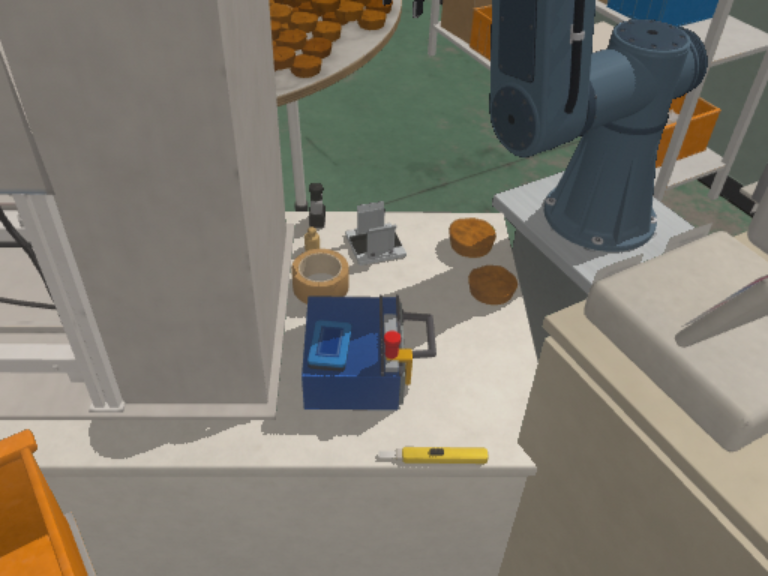

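The top view shows the locker (about 330,240 at 768 px), knob (286,247), handle (312,305), cradle (466,338), a big column behind and cups (355,408),(423,428). Now measuring.

Run:
```python
from h import *
for n in("top","scene"):
    f=np.load(n+".npz"); im=f["im"].astype(int); p=f["p"]; r,g,b=im[...,0],im[...,1],im[...,2]; z=p[...,2]
    s=384/576
    W=(p[...,0]>.2)&(p[...,0]<.8)&(abs(p[...,1])<.5)
    print(n,"table z",np.nanmedian(z[W&(abs(z)<.01)]))
    k=W&(r>150)&(g<60)&(b<60)&(z>.12)&(z<.16); print("knob top",k.sum(),np.nanmedian(p[k],0), (np.nanmin(p[k],0)+np.nanmax(p[k],0))/2)
    bl=W&(b>r+30)&(b>g+15)&(z>.07)&(z<.088)
    rc=cv2.minAreaRect((p[bl][:,:2]*1000).astype(np.float32)); print("roof",bl.sum(),rc,np.median(z[bl]))
    pd=W&(b>r+30)&(z>.09)&(z<.105)
    print("pad",cv2.minAreaRect((p[pd][:,:2]*1000).astype(np.float32)))
    y=W&(r>150)&(g>90)&(b<90)&(z>.08)&(z<.1); print("hook",y.sum(),np.nanmedian(p[y],0))
    dk=W&(abs(r-g)<25)&(r<130)&(z>.05)&(z<.072)&(p[...,1]>0); print("handle",dk.sum(), cv2.minAreaRect((p[dk][:,:2]*1000).astype(np.float32)))
    # cradle rubber
    sc=(slice(200,250),slice(280,340)) if n=="top" else (slice(130,180),slice(225,275))
    q=p[sc].reshape(-1,3); c=im[sc].reshape(-1,3)
    m=(c.max(1)<70)&(q[:,2]>.004)&(q[:,2]<.02); print("rubber",m.sum(),cv2.minAreaRect((q[m][:,:2]*1000).astype(np.float32)),np.median(q[m],0))
    m=(q[:,2]>.068)&(q[:,2]<.085); print("cheektops",m.sum(),cv2.minAreaRect((q[m][:,:2]*1000).astype(np.float32)))
    m=(q[:,2]>.006)&(q[:,2]<.09); print("cradle all",cv2.minAreaRect((q[m][:,:2]*1000).astype(np.float32)))
    # tall things
    m=W&(z>.2); 
    if n=="top":
        for x in np.arange(.2,.8,.05): 
            t=m&(abs(p[...,0]-x)<.02); 
            if t.any(): print("tall x",round(x,2),"y",np.nanmin(p[t][:,1]).round(3),np.nanmax(p[t][:,1]).round(3),"z",np.nanmin(z[t]).round(2),np.nanmax(z[t]).round(2))
# label blobs on table from top
f=np.load("top.npz"); p=f["p"]; z=p[...,2]; m=((z>.012)&(z<.13)&(p[...,0]>.2)&(p[...,0]<.8)&(abs(p[...,1])<.5)).astype(np.uint8)
N,L,S,C=cv2.connectedComponentsWithStats(m)
for i in range(1,N):
    if S[i,4]>25: q=p[L==i]; print(C[i].round(),S[i,4],cv2.minAreaRect((q[:,:2]*1000).astype(np.float32)),np.nanmax(q[:,2]).round(3))
```

```text
top table z -0.0004530713653048135
knob top 66 [0.60218053 0.19226986 0.13299631] [0.6024998  0.19263316 0.13044631]
roof 1994 ((631.6030883789062, 119.51004028320312), (167.1123504638672, 141.3566131591797), 61.493873596191406) 0.07952505424448986
pad ((642.4036254882812, 153.0436553955078), (86.67112731933594, 131.87376403808594), 55.1844596862793)
hook 79 [0.58619789 0.20084667 0.09431477]
handle 473 ((467.1119079589844, 254.92745971679688), (176.5133056640625, 598.285400390625), 48.060813903808594)
rubber 518 ((451.228759765625, -120.62223815917969), (68.44873809814453, 88.03820037841797), 78.78717803955078) [ 0.44865955 -0.13067708  0.01138179]
cheektops 135 ((449.5638427734375, -128.2695770263672), (80.27316284179688, 54.32761001586914), 79.2763671875)
cradle all ((446.6578063964844, -116.86091613769531), (127.00164794921875, 104.591796875), 79.1767578125)
tall x 0.2 y 0.351 0.5 z 0.24 0.32
tall x 0.25 y 0.005 0.5 z 0.24 0.71
tall x 0.3 y -0.117 0.5 z 0.2 0.79
tall x 0.35 y 0.351 0.5 z 0.2 0.36
tall x 0.4 y 0.35 0.5 z 0.24 0.36
tall x 0.45 y 0.35 0.5 z 0.2 0.36
tall x 0.6 y -0.
[... 1704 characters left out ...]
, -129.2629852294922), (93.53158569335938, 74.91532135009766), 77.6750259399414) 0.079
[117. 268.] 1844 ((340.54876708984375, 393.29022216796875), (55.88631820678711, 281.3788146972656), 87.75890350341797) 0.13
[313. 238.] 31 ((416.24456787109375, -137.26663208007812), (16.977930068969727, 30.58723258972168), 88.21327209472656) 0.018
[236. 272.] 809 ((325.1073913574219, 78.8018798828125), (82.17044830322266, 83.81633758544922), 89.71135711669922) 0.034
[134. 273.] 79 ((321.8292236328125, 357.77923583984375), (7.738917350769043, 56.6453742980957), 89.56661224365234) 0.025
[281. 284.] 739 ((295.0130615234375, -45.079402923583984), (88.9892807006836, 71.87783813476562), 80.28092193603516) 0.044
```

```bash
cat >> h.py <<'E'
from scipy.spatial.transform import Rotation as Ro
def go(x,y,z,yaw=None):
    "scaled row from the present pose to TCP x,y,z with the tool's x axis at yaw deg"
    o=ctrl.get_obs(); R=Ro.from_quat(np.roll(o["eef_rot"],-1)).as_matrix()
    d=R.T@(np.array([x,y,z])-o["eef_pos"])/.75
    cur=np.degrees(np.arctan2(R[1,0],R[0,0])); t=0 if yaw is None else -((yaw-cur+180)%360-180)/180
    print("row",d.round(4),round(t,4),"| yaw",cur.round(2),"tcp",o["eef_pos"].round(4),"t",round(o["time_s"],2),"F",o["wrist_force"].round(1),"w",round(o["grip_width"],4),"tilt",R[2,:2].round(4))
E
python3 -c "
from h import *
go(.57,.17,.30,151.5)"
```

```text
row [ 0.7928 -0.7813 -0.0619] -0.7555 | yaw 15.51 tcp [ 0.1538 -0.5536  0.2525] t 0.1 F [ 0.   0.4 -0.1] w 0.0854 tilt [ 0.0004 -0.0016]
```

Call:
carry_out(
  increments=[
    [[0.793,-0.781,-0.062,-0.7555],[0.793,-0.781,-0.062,-0.7555],[0.793,-0.781,-0.062,-0.7555],[0.793,-0.781,-0.062,-0.7555],[0.793,-0.781,-0.062,-0.7555],[0.793,-0.781,-0.062,-0.7555],[0.793,-0.781,-0.062,-0.7555],[0.793,-0.781,-0.062,-0.7555],[0.793,-0.781,-0.062,-0.7555],[0.793,-0.781,-0.062,-0.7555],[0.793,-0.781,-0.062,-0.7555],[0.793,-0.781,-0.062,-0.7555]],
  ],
  gripper=0,
)

```text
time_s: 1.3
eef_pos: [0.4531, -0.0327, 0.2868]
eef_rot: [0.0, 0.507, 0.862, -0.0]
wrist_force: [1.2, -0.8, -0.3]
grip_width: 0.0851
```

```bash
python3 -c "
from h import *
go(.57,.17,.30,151.5); print(ctrl.get_obs()['joint_pos'].round(2))"
```

```text
row [ 0.1608  0.2674 -0.0177] -0.1805 | yaw 119.01 tcp [ 0.4531 -0.0327  0.2868] t 1.3 F [ 1.2 -0.8 -0.3] w 0.0851 tilt [-0.0004  0.0001]
[-0.33 -0.13  1.86 -0.    1.41 -0.84]
```

Call:
carry_out(
  increments=[
    [[0.161,0.267,-0.018,-0.18],[0.161,0.267,-0.018,-0.18],[0.161,0.267,-0.018,-0.18],[0.161,0.267,-0.018,-0.18],[0.161,0.267,-0.018,-0.18],[0.161,0.267,-0.018,-0.18],[0.161,0.267,-0.018,-0.18],[0.161,0.267,-0.018,-0.18],[0.161,0.267,-0.018,-0.18]],
  ],
)

```text
time_s: 2.2
eef_pos: [0.5701, 0.166, 0.3001]
eef_rot: [-0.0, 0.251, 0.968, -0.0]
wrist_force: [0.9, -0.5, -0.3]
grip_width: 0.0854
```

Run:
```python
from h import *
go(.57,.17,.30,151.5)
print(ctrl.camera_info("wrist"))
im,p=cloud("wrist"); np.savez("w1",im=im,p=p)
im2,p2=cloud("top"); np.savez("top1",im=im2,p=p2)
save(cv2.resize(im,(768,576)),"w1")
```

```text
row [0.0027 0.0046 0.0002] -0.003 | yaw 150.96 tcp [0.5701 0.166  0.3001] t 2.2 F [ 0.9 -0.5 -0.3] w 0.0854 tilt [ 0.0002 -0.0004]
{'mtx': array([[326.19185203,   0.        , 255.40144612],
       [  0.        , 326.19185203, 189.22930567],
       [  0.        ,   0.        ,   1.        ]]), 'xyz': array([0.50249343, 0.20547254, 0.42013262]), 'rotation': array([0.13348184, 0.85150773, 0.50107604, 0.07771732])}
```

View pics/w1.png

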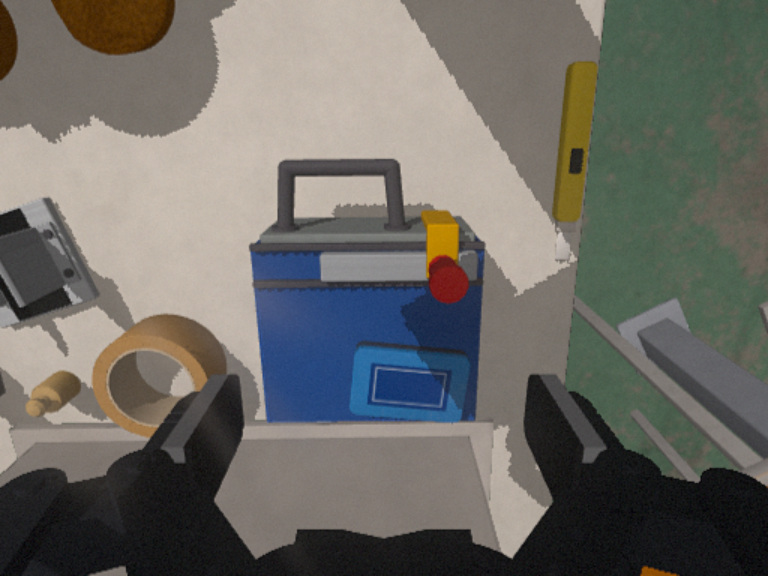

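The wrist view shows the locker square-on: handle bar (340,165), hook (440,240), knob (448,280), pad (408,385).

Run:
```python
from h import *
f=np.load("w1.npz"); im=f["im"].astype(int); p=f["p"]; r,g,b=im[...,0],im[...,1],im[...,2]; z=p[...,2]
mar=lambda m: (m.sum(),cv2.minAreaRect((p[m][:,:2]*1000).astype(np.float32)))
print("table",np.nanmedian(z[100:140,230:300]))
bl=(b>r+30)&(b>g+15)&(z>.07)&(z<.088); N,L,S,C=cv2.connectedComponentsWithStats(bl.astype(np.uint8)); bl=L==1+np.argmax(S[1:,4]); 
print("roof",mar(bl),np.median(z[bl]))
k=(r>100)&(g<60)&(b<60)&(z>.128)&(z<.14); print("knob top",mar(k),np.median(z[k]))
yl=(r>150)&(g>100)&(b<90)&(z>.088)&(z<.1); print("hook",mar(yl))
hb=np.zeros_like(bl); hb[104:118,188:265]=1; hb&=(z>.052)&(z<.07); print("handle",mar(hb),np.median(p[hb],0))
cam=np.array(ctrl.camera_info("wrist")["xyz"])
# top1: cradle without arm obstruction
f=np.load("top1.npz");p=f["p"];z=p[...,2];im=f["im"].astype(int);r,g,b=im[...,0],im[...,1],im[...,2]
k=(r>100)&(g<60)&(b<60)&(z>.128)&(z<.14); print("top1 knob",mar(k))
```

```text
table -4.419094340651908e-05
roof (np.int64(8993), ((643.2776489257812, 114.02169799804688), (167.7777099609375, 117.28652954101562), 61.900733947753906)) 0.07964598200446704
knob top (np.int64(506), ((602.851318359375, 195.57965087890625), (22.364086151123047, 23.554710388183594), 61.72063064575195)) 0.13294353340106405
hook (np.int64(468), ((592.1021118164062, 201.06756591796875), (20.431957244873047, 37.2879753112793), 60.66438674926758))
handle (np.int64(884), ((511.2625427246094, 164.0226287841797), (81.72130584716797, 11.755908966064453), 61.190460205078125)) [0.51138628 0.16481592 0.06270096]
top1 knob (np.int64(0), ((0.0, 0.0), (0.0, 0.0), 0.0))
```

Run:
```python
from h import *
go(.603,.1955,.20,151.6);go(.603,.1955,.13,151.6)
```

```text
row [-0.019   0.0554  0.1339] -0.0036 | yaw 150.96 tcp [0.5703 0.1661 0.3004] t 2.3 F [-0.2 -0.3 -0.3] w 0.0854 tilt [-0.0002  0.0001]
row [-0.019   0.0554  0.2272] -0.0036 | yaw 150.96 tcp [0.5703 0.1661 0.3004] t 2.3 F [-0.2 -0.3 -0.3] w 0.0854 tilt [-0.0002  0.0001]
```

Call:
carry_out(
  increments=[
    [[-0.019,0.0554,0.05,-0.0036],[-0.019,0.0554,0.1,-0.0036],[-0.019,0.0554,0.14,-0.0036],[-0.019,0.0554,0.18,-0.0036],[-0.019,0.0554,0.205,-0.0036],[-0.019,0.0554,0.22,-0.0036],[-0.019,0.0554,0.227,-0.0036],[-0.019,0.0554,0.227,-0.0036],[-0.019,0.0554,0.227,-0.0036]],
  ],
)

```text
time_s: 3.2
eef_pos: [0.604, 0.1966, 0.1313]
eef_rot: [0.001, 0.245, 0.97, 0.0]
wrist_force: [-0.3, 0.4, 1.1]
grip_width: 0.0851
```

Call:
carry_out(
  increments=[
    [[0,0,0,0],[0,0,0,0],[0,0,0,0],[0,0,0,0],[0,0,0,0],[0,0,0,0],[0,0,0,0],[0,0,0,0]],
  ],
  gripper=1,
)

```text
time_s: 4.0
eef_pos: [0.6032, 0.1966, 0.1304]
eef_rot: [0.0, 0.244, 0.97, 0.0]
wrist_force: [-2.0, -1.8, 6.0]
grip_width: 0.0223
```

Run:
```python
from h import *
y=np.array([np.cos(np.radians(61.6)),np.sin(np.radians(61.6))])
o=ctrl.get_obs(); q=o["eef_pos"]; go(q[0]+.054*y[0],q[1]+.054*y[1],.13,151.6)
```

```text
row [-0.0001  0.072   0.0006] 0.0006 | yaw 151.7 tcp [0.6032 0.1966 0.1304] t 4.0 F [-2.  -1.8  6. ] w 0.0223 tilt [-0.0003  0.0002]
```

Call:
carry_out(
  increments=[
    [[0,0.01,0,0],[0,0.02,0,0],[0,0.03,0,0],[0,0.04,0,0],[0,0.05,0,0],[0,0.06,0,0],[0,0.068,0,0],[0,0.072,0,0],[0,0.072,0,0],[0,0.072,0,0]],
  ],
)

```text
time_s: 5.0
eef_pos: [0.6274, 0.2413, 0.1303]
eef_rot: [-0.002, 0.245, 0.97, -0.003]
wrist_force: [-9.8, -12.6, 12.7]
grip_width: 0.0224
```

Call:
carry_out(
  increments=[
    [[0,0,0,0],[0,0,0,0],[0,0,0,0],[0,0,0,0],[0,0,-0.05,0],[0,0,-0.1,0],[0,0,-0.14,0],[0,0,-0.14,0],[0,0,-0.14,0]],
  ],
  gripper=0.2,
)

```text
time_s: 5.9
eef_pos: [0.6291, 0.2444, 0.2358]
eef_rot: [0.001, 0.244, 0.97, 0.0]
wrist_force: [-0.5, -1.4, -0.7]
grip_width: 0.0682
```

Run:
```python
from h import *
go(.5113,.1645,.20,61.6)
im,p=cloud("wrist"); r,g,b=[im[...,i].astype(int) for i in range(3)]; z=p[...,2]
k=(r>100)&(g<60)&(b<60)&(z>.128)&(z<.14); print("knob top",k.sum(),cv2.minAreaRect((p[k][:,:2]*1000).astype(np.float32)))
y=np.array([np.cos(np.radians(61.6)),np.sin(np.radians(61.6))])
if k.any(): print((np.array(cv2.minAreaRect((p[k][:,:2]*1000).astype(np.float32))[0])-[603,195.6])@y)
```

```text
row [ 0.0878 -0.1684  0.0473] 0.5006 | yaw 151.71 tcp [0.6291 0.2444 0.2358] t 5.9 F [-0.5 -1.4 -0.7] w 0.0682 tilt [-0.0015  0.0013]
knob top 823 ((626.6970825195312, 242.12660217285156), (23.367420196533203, 23.465900421142578), 63.008235931396484)
52.1979653323068
```

Call:
carry_out(
  increments=[
    [[0.0878,-0.1684,0.0,0.5],[0.0878,-0.1684,0.0,0.5],[0.0878,-0.1684,0.0,0.5],[0.0878,-0.1684,0.0,0.5],[0.0878,-0.1684,0.0,0.5],[0.0878,-0.1684,0.0,0.5],[0.0878,-0.1684,0.047,0.5],[0.0878,-0.1684,0.047,0.5],[0.0878,-0.1684,0.047,0.5],[0.0878,-0.1684,0.047,0.5],[0.0878,-0.1684,0.047,0.5],[0.0878,-0.1684,0.047,0.5]],
  ],
  gripper=0.53,
)

```text
time_s: 7.15
eef_pos: [0.5097, 0.1641, 0.1978]
eef_rot: [-0.001, 0.859, 0.513, -0.002]
wrist_force: [-0.1, 1.2, 0.4]
grip_width: 0.0402
```

Run:
```python
from h import *
go(.5113,.1645,.062,61.6)
im,p=cloud("wrist"); save(cv2.resize(im,(512,384)),"w2")
```

```text
row [0.0019 0.0022 0.181 ] 0.0004 | yaw 61.67 tcp [0.5097 0.1641 0.1978] t 7.15 F [-0.1  1.2  0.4] w 0.0402 tilt [-0.0019 -0.0029]
```

View pics/w2.png

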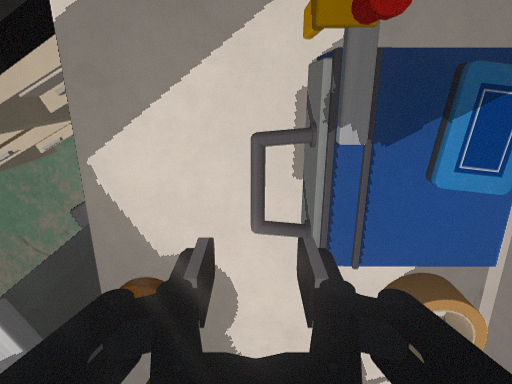

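Call:
carry_out(
  increments=[
    [[0.002,0.002,0.05,0],[0.002,0.002,0.1,0],[0.002,0.002,0.14,0],[0.002,0.002,0.165,0],[0.002,0.002,0.181,0],[0.002,0.002,0.181,0],[0.002,0.002,0.181,0]],
  ],
)

```text
time_s: 7.9
eef_pos: [0.5132, 0.1648, 0.0643]
eef_rot: [0.0, 0.858, 0.513, 0.0]
wrist_force: [1.7, -0.1, 0.8]
grip_width: 0.0401
```

Call:
carry_out(
  increments=[
    [[0,0,0,0],[0,0,0,0],[0,0,0,0],[0,0,0,0],[0,0,0,0]],
  ],
  gripper=1,
)

```text
time_s: 8.4
eef_pos: [0.5121, 0.1658, 0.0652]
eef_rot: [-0.001, 0.858, 0.513, -0.0]
wrist_force: [-6.7, 3.5, 8.5]
grip_width: 0.0099
```

Call:
carry_out(
  increments=[
    [[0,-0.015,0,0],[0,-0.03,0,0],[0,-0.045,0,0],[0,-0.06,0,0],[0,-0.075,0,0],[0,-0.09,0,0],[0,-0.105,0,0],[0,-0.12,0,0],[0,-0.133,0,0],[0,-0.143,0,0],[0,-0.143,0,0],[0,-0.143,0,0]],
  ],
)

```text
time_s: 9.6
eef_pos: [0.4184, 0.2165, 0.0652]
eef_rot: [0.0, 0.858, 0.513, 0.001]
wrist_force: [-1.2, 0.2, 8.6]
grip_width: 0.0095
```

Call:
carry_out(
  increments=[
    [[0,0,0,0],[0,0,0,0],[0,0,0,0],[0,0,-0.04,0],[0,0,-0.09,0],[0,0,-0.15,0],[0,0,-0.2,0],[0,0,-0.25,0],[0,0,-0.25,0],[0,0,-0.25,0]],
  ],
  gripper=0.6,
)

```text
time_s: 10.6
eef_pos: [0.4186, 0.2157, 0.2519]
eef_rot: [0.0, 0.859, 0.513, 0.001]
wrist_force: [-1.1, -0.3, -0.2]
grip_width: 0.0342
```

Run:
```python
from h import *
go(.504,.19,.26,151.6)
im,p=cloud("wrist"); np.savez("w3",im=im,p=p); save(cv2.resize(im,(640,480)),"w3")
```

```text
row [ 0.0238  0.1164 -0.0106] -0.4995 | yaw 61.69 tcp [0.4186 0.2157 0.2519] t 10.6 F [-1.1 -0.3 -0.2] w 0.0342 tilt [0.0011 0.0013]
```

View pics/w3.png

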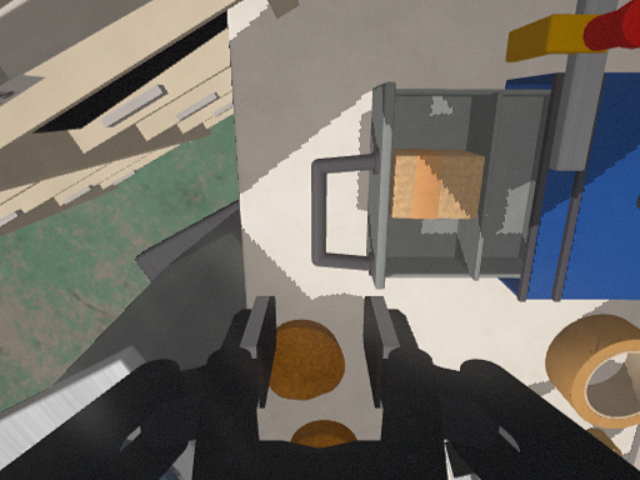

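The drawer is out, with the carton at (438,185) in its front bay. Measuring the carton top.

Run:
```python
from h import *
f=np.load("w3.npz"); im=f["im"].astype(int); p=f["p"]; r,g,b=im[...,0],im[...,1],im[...,2]; z=p[...,2]
m=(r>b+30)&(z>.062)&(z<.076)&(p[...,0]>.4)&(p[...,1]>.1)
m=cv2.morphologyEx(m.astype(np.uint8),cv2.MORPH_OPEN,np.ones((3,3)))>0
rc=cv2.minAreaRect((p[m][:,:2]*1000).astype(np.float32));print(m.sum(),rc,np.median(z[m]))
c=np.array(rc[0])/1000; go(c[0],c[1],.15,151.6); go(c[0],c[1],.05,151.6)
```

```text
3802 ((472.311279296875, 263.14251708984375), (138.61041259765625, 236.28665161132812), 59.440975189208984) 0.06800735092136465
row [0.0905 0.0339 0.134 ] -0.4995 | yaw 61.69 tcp [0.4178 0.2155 0.2505] t 10.65 F [-0.3  0.5 -0.4] w 0.0341 tilt [-0.0007 -0.0009]
row [0.0906 0.034  0.2673] -0.4995 | yaw 61.69 tcp [0.4178 0.2155 0.2505] t 10.65 F [-0.3  0.5 -0.4] w 0.0341 tilt [-0.0007 -0.0009]
```

Run:
```python
from h import *
f=np.load("w3.npz"); im=f["im"].astype(int); p=f["p"]; r,g,b=im[...,0],im[...,1],im[...,2]; z=p[...,2]
m=(r>b+25)&(z>.06)&(z<.08); m[:110]=0;m[185:]=0;m[:,:305]=0;m[:,400:]=0
N,L,S,C=cv2.connectedComponentsWithStats(m.astype(np.uint8)); m=L==1+np.argmax(S[1:,4])
rc=cv2.minAreaRect((p[m][:,:2]*1000).astype(np.float32));print(m.sum(),rc,np.median(z[m]))
# expected: origin from roof (front corner) 
x=np.array([np.cos(np.radians(-28.4)),np.sin(np.radians(-28.4))]); 
o=np.array([.6433,.1140]); print("expected approx",o+x*(.0125-.0137)-x*(.049+.107))
c=np.array(rc[0])/1000; go(c[0],c[1],.18,151.6); go(c[0],c[1],.05,151.6)
```

```text
3633 ((505.2673645019531, 191.9019012451172), (48.69619369506836, 66.02658081054688), 60.959739685058594) 0.06799188904759701
expected approx [0.50501924 0.18876813]
row [0.0277 0.1176 0.0939] -0.4995 | yaw 61.69 tcp [0.4178 0.2155 0.2505] t 10.65 F [-0.3  0.5 -0.4] w 0.0341 tilt [-0.0007 -0.0009]
row [0.0278 0.1178 0.2673] -0.4995 | yaw 61.69 tcp [0.4178 0.2155 0.2505] t 10.65 F [-0.3  0.5 -0.4] w 0.0341 tilt [-0.0007 -0.0009]
```

Call:
carry_out(
  increments=[
    [[0.0278,0.1178,0,-0.4995],[0.0278,0.1178,0,-0.4995],[0.0278,0.1178,0,-0.4995],[0.0278,0.1178,0.02,-0.4995],[0.0278,0.1178,0.04,-0.4995],[0.0278,0.1178,0.06,-0.4995],[0.0278,0.1178,0.08,-0.4995],[0.0278,0.1178,0.094,-0.4995],[0.0278,0.1178,0.094,-0.4995],[0.0278,0.1178,0.094,-0.4995],[0.0278,0.1178,0.094,-0.4995],[0.0278,0.1178,0.094,-0.4995]],
  ],
  gripper=0.16,
)

```text
time_s: 11.85
eef_pos: [0.5046, 0.1918, 0.1785]
eef_rot: [-0.002, 0.245, 0.97, -0.001]
wrist_force: [-0.1, 0.8, 0.0]
grip_width: 0.0719
```

```bash
python3 -c "
from h import *
go(.5053,.1917,.052,151.5)"
```

```text
row [-0.0015  0.0007  0.1687] 0.0007 | yaw 151.63 tcp [0.5046 0.1918 0.1785] t 11.85 F [-0.1  0.8  0. ] w 0.0719 tilt [ 0.0035 -0.0026]
```

Call:
carry_out(
  increments=[
    [[0,0,0.04,0],[0,0,0.08,0],[0,0,0.115,0],[0,0,0.14,0],[0,0,0.158,0],[0,0,0.168,0],[0,0,0.168,0],[0,0,0.168,0]],
  ],
)

```text
time_s: 12.65
eef_pos: [0.5066, 0.1922, 0.0554]
eef_rot: [0.0, 0.245, 0.969, 0.0]
wrist_force: [-0.2, -0.7, 0.5]
grip_width: 0.072
```

Call:
carry_out(
  increments=[
    [[0,0,0,0],[0,0,0,0],[0,0,0,0],[0,0,0,0],[0,0,0,0],[0,0,0,0]],
  ],
  gripper=1,
)

```text
time_s: 13.25
eef_pos: [0.5071, 0.1922, 0.0561]
eef_rot: [0.001, 0.245, 0.969, 0.0]
wrist_force: [-0.5, -0.3, 5.4]
grip_width: 0.0474
```

Call:
carry_out(
  increments=[
    [[0,0,-0.02,0],[0,0,-0.05,0],[0,0,-0.09,0],[0,0,-0.13,0],[0,0,-0.16,0],[0,0,-0.17,0],[0,0,-0.17,0]],
  ],
)

```text
time_s: 13.95
eef_pos: [0.5067, 0.1922, 0.1839]
eef_rot: [0.001, 0.245, 0.969, 0.001]
wrist_force: [-0.0, 0.6, -0.7]
grip_width: 0.0473
```

```bash
python3 -c "
from h import *
go(.445,.02,.18,168.5)
im,p=cloud('wrist'); save(cv2.resize(im,(512,384)),'w4')"
```

```text
row [-0.0368 -0.2412  0.0049] -0.0938 | yaw 151.61 tcp [0.5067 0.1922 0.1839] t 13.95 F [-0.   0.6 -0.7] w 0.0473 tilt [-0.0023  0.0017]
```

View pics/w4.png

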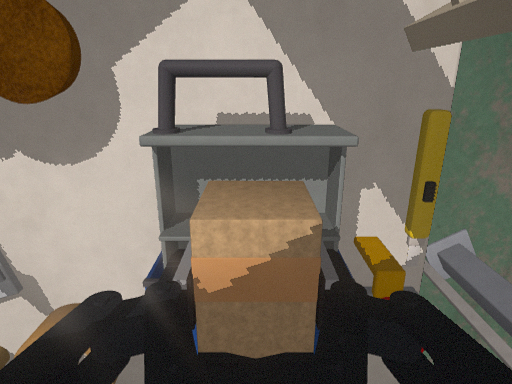

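Carton is held upright (pixels 195–320, 185–350), clear of the drawer. Now over to the open worktop.

Call:
carry_out(
  increments=[
    [[-0.0368,-0.2412,0.005,-0.0938],[-0.0368,-0.2412,0.005,-0.0938],[-0.0368,-0.2412,0.005,-0.0938],[-0.0368,-0.2412,0.005,-0.0938],[-0.0368,-0.2412,0.005,-0.0938],[-0.0368,-0.2412,0.005,-0.0938],[-0.0368,-0.2412,0.005,-0.0938]],
  ],
)

```text
time_s: 14.7
eef_pos: [0.444, 0.0204, 0.1778]
eef_rot: [-0.001, 0.1, 0.995, 0.0]
wrist_force: [-0.1, 0.1, -0.8]
grip_width: 0.0475
```

```bash
python3 -c "
from h import *
go(.445,.02,.0357,168.5)
im,p=cloud('wrist'); np.savez('w5',im=im,p=p); save(cv2.resize(im,(512,384)),'w5')
im,p=cloud('top'); np.savez('t5',im=im,p=p)"
```

```text
row [-0.0017 -0.0004  0.1895] 0.0 | yaw 168.5 tcp [0.444  0.0204 0.1778] t 14.7 F [-0.1  0.1 -0.8] w 0.0475 tilt [0.0016 0.0004]
```

View pics/w5.png

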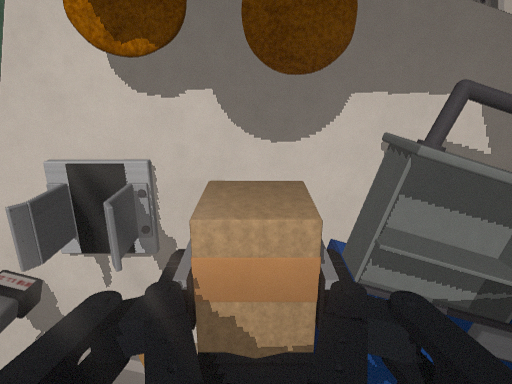

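The cradle (45–158, 160–270) lies square in the view; the worktop below is clear. Lowering, and measuring the cradle from this view.

Call:
carry_out(
  increments=[
    [[0,0,0.05,0],[0,0,0.1,0],[0,0,0.14,0],[0,0,0.165,0],[0,0,0.178,0],[0,0,0.184,0],[0,0,0.187,0],[0,0,0.189,0],[0,0,0.189,0],[0,0,0.189,0],[0,0,0.189,0]],
  ],
)

```text
time_s: 15.9
eef_pos: [0.4448, 0.0197, 0.0374]
eef_rot: [0.001, 0.1, 0.995, -0.0]
wrist_force: [-0.1, 0.4, -0.8]
grip_width: 0.047
```

Run:
```python
from h import *
go(.445,.02,.0357,168.5)
for n in ("w5","t5"):
    f=np.load(n+".npz"); im=f["im"].astype(int); p=f["p"]; z=p[...,2]
    W=(abs(p[...,0]-.455)<.075)&(abs(p[...,1]+.125)<.058)
    mar=lambda m:(m.sum(),cv2.minAreaRect((p[m][:,:2]*1000).astype(np.float32)))
    for nm,m in (("base+",W&(z>.006)&(z<.02)),("tops",W&(z>.066)&(z<.085)),("rubber",W&(z>.005)&(z<.018)&(im.max(-1)<60)),("all",W&(z>.006))):
        m=cv2.morphologyEx(m.astype(np.uint8),cv2.MORPH_OPEN,np.ones((2,2)))>0
        if m.sum()>10: print(n,nm,mar(m),np.median(z[m]).round(4))
```

```text
row [-0.0002  0.0004  0.0023] -0.0001 | yaw 168.48 tcp [0.4448 0.0197 0.0374] t 15.9 F [-0.1  0.4 -0.8] w 0.047 tilt [-0.0011 -0.    ]
w5 base+ (np.int64(7057), ((452.6939697265625, -129.35324096679688), (93.8572998046875, 105.08726501464844), 74.69925689697266)) nan
w5 tops (np.int64(1843), ((474.79052734375, -152.6307373046875), (84.99725341796875, 158.74078369140625), 46.24256896972656)) nan
w5 rubber (np.int64(2998), ((452.09454345703125, -126.75071716308594), (56.609031677246094, 89.62154388427734), 74.47344207763672)) nan
w5 all (np.int64(12500), ((460.459228515625, -152.17913818359375), (92.03282165527344, 168.18887329101562), 54.84939956665039)) nan
t5 base+ (np.int64(642), ((444.8314514160156, -144.29103088378906), (71.08126831054688, 92.89057159423828), 79.7871322631836)) 0.011
t5 tops (np.int64(77), ((443.1459655761719, -172.85963439941406), (24.40694808959961, 58.300025939941406), 78.1692886352539)) 0.072
t5 rubber (np.int64(469), ((446.3957824707031, -134.5481719970703), (44.47856903076172, 86.99034881591797), 78.53157806396484)) 0.0113
t5 all (np.int64(802), ((444.16461181640625, -147.14337158203125), (75.16459655761719, 93.60892486572266), 78.1692886352539)) 0.0115
```

Call:
carry_out(
  increments=[
    [[0,0,0.001,0],[0,0,0.002,0],[0,0,0.003,0],[0,0,0.003,0],[0,0,0.003,0],[0,0,0.003,0]],
  ],
)

```text
time_s: 16.5
eef_pos: [0.4446, 0.0197, 0.0361]
eef_rot: [-0.0, 0.1, 0.995, -0.0]
wrist_force: [-7.5, 0.2, 19.5]
grip_width: 0.0475
```

Call:
carry_out(
  increments=[
    [[0,0,-0.001,0],[0,0,-0.001,0]],
  ],
)

```text
time_s: 16.7
eef_pos: [0.4447, 0.0197, 0.0362]
eef_rot: [0.0, 0.1, 0.995, -0.0]
wrist_force: [-3.4, 0.9, 11.0]
grip_width: 0.047
```

Call:
carry_out(
  increments=[
    [[0,0,0,0],[0,0,0,0],[0,0,0,0],[0,0,0,0],[0,0,0,0],[0,0,-0.03,0],[0,0,-0.08,0],[0,0,-0.14,0],[0,0,-0.19,0],[0,0,-0.24,0],[0,0,-0.24,0]],
  ],
  gripper=0.2,
)

```text
time_s: 17.8
eef_pos: [0.4476, 0.0192, 0.2209]
eef_rot: [0.005, 0.1, 0.995, -0.001]
wrist_force: [1.1, -0.9, 0.1]
grip_width: 0.0681
```

```bash
python3 -c "
from h import *
go(.44,-.06,.30,80)"
```

```text
row [-0.0122 -0.1055 -0.1053] 0.4917 | yaw 168.5 tcp [0.4476 0.0192 0.2209] t 17.8 F [ 1.1 -0.9  0.1] w 0.0681 tilt [-0.0104 -0.0002]
```

Call:
carry_out(
  increments=[
    [[-0.04,-0.2,-0.1053,0.4917],[-0.04,-0.2,-0.1053,0.4917],[-0.04,-0.2,-0.1053,0.4917],[-0.04,-0.2,-0.1053,0.4917],[-0.04,-0.2,-0.1053,0.4917],[-0.04,-0.2,-0.1053,0.4917],[-0.04,-0.2,-0.1053,0.4917],[-0.04,-0.2,-0.1053,0.4917],[-0.04,-0.2,-0.1053,0.4917],[-0.04,-0.2,-0.1053,0.4917],[-0.04,-0.2,-0.1053,0.4917],[-0.04,-0.2,-0.1053,0.4917]],
  ],
  gripper=0,
)

```text
time_s: 19.0
eef_pos: [0.4435, -0.133, 0.2934]
eef_rot: [-0.001, 0.766, 0.643, -0.0]
wrist_force: [1.0, -0.4, 0.6]
grip_width: 0.0852
```

Run:
```python
from h import *
go(.44,-.16,.30,79)
im,p=cloud("wrist"); np.savez("w6",im=im,p=p); save(im,"w6")
```

```text
row [-0.0363  0.0016 -0.0088] 0.0054 | yaw 79.97 tcp [ 0.4435 -0.133   0.2934] t 19.0 F [ 1.  -0.4  0.6] w 0.0852 tilt [ 0.0005 -0.0014]
```

View pics/w6.png

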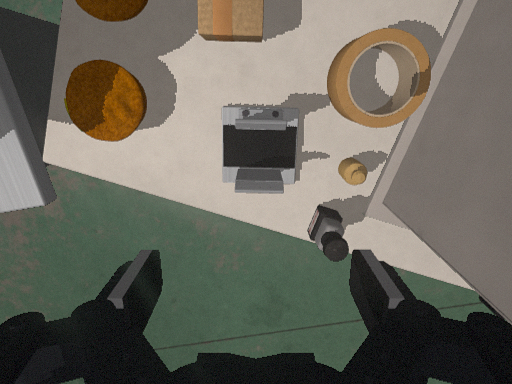

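The view shows the cradle at (260,150), almost square, and the carton at (230,15), standing, partly cut off.

Run:
```python
from h import *
f=np.load("w6.npz"); im=f["im"].astype(int); p=f["p"]; z=p[...,2]
B=np.zeros(z.shape,bool); B[98:198,215:305]=1
def mar(m):
    m=cv2.morphologyEx((m&B).astype(np.uint8),cv2.MORPH_OPEN,np.ones((3,3)))>0
    return m.sum(),cv2.minAreaRect((p[m][:,:2]*1000).astype(np.float32)),np.nanmedian(z[m])
print("base",mar((z>.006)&(z<.018)))
print("rubber",mar((z<.018)&(im.max(-1)<50)))
print("tops",mar((z>.07)&(z<.085)))
u=(z>.068)&(z<.085)
for nm,a in(("far",slice(98,145)),("near",slice(160,198))):
    m=np.zeros_like(B); m[a]=1; print(nm,mar(m&u)); 
C=np.zeros(z.shape,bool); C[0:60,185:280]=1; m=C&(z>.044)&(z<.056)
q=p[m]; print("carton top",m.sum(),cv2.minAreaRect((q[:,:2]*1000).astype(np.float32)),q[:,:2].min(0),q[:,:2].max(0))
```

```text
base (np.int64(4528), ((449.1650695800781, -127.6341781616211), (95.15032196044922, 94.1457290649414), 78.94520568847656), np.float64(0.01143615251188726))
rubber (np.int64(2343), ((449.2320861816406, -128.1552734375), (50.610862731933594, 88.47825622558594), 79.14518737792969), np.float64(0.011709055550085334))
tops (np.int64(667), ((449.18951416015625, -128.01210021972656), (80.02157592773438, 52.916748046875), 78.94237518310547), np.float64(0.0736271277972314))
far (np.int64(393), ((456.1390075683594, -92.81786346435547), (8.159439086914062, 53.069740295410156), 78.2719955444336), np.float64(0.07336693376019326))
near (np.int64(409), ((442.256103515625, -162.89456176757812), (8.658831596374512, 53.11151885986328), 78.20357513427734), np.float64(0.07298303780165982))
carton top 2382 ((443.42340087890625, 12.853446960449219), (32.802528381347656, 65.90330505371094), 78.97616577148438) [ 0.40830591 -0.00920657] [0.47845071 0.03370103]
```

```bash
python3 -c "
from h import *
go(.4449,.0203,.13,78.95)"
```

```text
row [ 0.2015 -0.0333  0.2182] 0.0061 | yaw 80.06 tcp [ 0.4436 -0.133   0.2935] t 19.05 F [0.6 0.2 0.2] w 0.0855 tilt [ 0.0005 -0.0012]
```

Call:
carry_out(
  increments=[
    [[0.06,-0.01,0,0.006],[0.12,-0.02,0,0.006],[0.18,-0.03,0.05,0.006],[0.2015,-0.0333,0.1,0.006],[0.2015,-0.0333,0.15,0.006],[0.2015,-0.0333,0.19,0.006],[0.2015,-0.0333,0.218,0.006],[0.2015,-0.0333,0.218,0.006],[0.2015,-0.0333,0.218,0.006],[0.2015,-0.0333,0.218,0.006]],
  ],
)

```text
time_s: 20.05
eef_pos: [0.4466, 0.0197, 0.1323]
eef_rot: [0.001, 0.772, 0.636, 0.001]
wrist_force: [-0.5, 0.6, 0.6]
grip_width: 0.0854
```

Run:
```python
from h import *
go(.4449,.0203,.036,78.95)
im,p=cloud("wrist"); z=p[...,2]; r,g,b=[im[...,i].astype(int) for i in range(3)]
m=(z>.04)&(z<.06)&(r>b+25)&(abs(p[...,0]-.445)<.06)&(abs(p[...,1]-.02)<.06)
if m.sum()>50: print(m.sum(),cv2.minAreaRect((p[m][:,:2]*1000).astype(np.float32)))
```

```text
row [ 0.0003 -0.0027  0.1283] -0.0002 | yaw 78.92 tcp [0.4466 0.0197 0.1323] t 20.05 F [-0.5  0.6  0.6] w 0.0854 tilt [-0.0001  0.0024]
6926 ((445.2591552734375, 20.90827178955078), (49.139522552490234, 66.1352767944336), 78.25994873046875)
```

Call:
carry_out(
  increments=[
    [[0.001,-0.002,0.035,0],[0.001,-0.002,0.07,0],[0.001,-0.002,0.1,0],[0.001,-0.002,0.118,0],[0.001,-0.002,0.128,0],[0.001,-0.002,0.129,0],[0.001,-0.002,0.129,0],[0.001,-0.002,0.129,0]],
  ],
)

```text
time_s: 20.9
eef_pos: [0.4451, 0.0209, 0.0352]
eef_rot: [0.001, 0.772, 0.635, 0.001]
wrist_force: [0.1, -0.4, -0.5]
grip_width: 0.0854
```

Call:
carry_out(
  increments=[
    [[0,0,0,0],[0,0,0,0],[0,0,0,0],[0,0,0,0],[0,0,0,0]],
  ],
  gripper=1,
)

```text
time_s: 21.4
eef_pos: [0.445, 0.0209, 0.0351]
eef_rot: [0.001, 0.772, 0.635, 0.0]
wrist_force: [-0.2, 0.1, 5.7]
grip_width: 0.0653
```

Call:
carry_out(
  increments=[
    [[0,0,-0.02,0],[0,0,-0.05,0],[0,0,-0.09,0],[0,0,-0.13,0],[0,0,-0.16,0],[0,0,-0.17,0],[0,0,-0.17,0],[0,0,-0.17,0]],
  ],
)

```text
time_s: 22.2
eef_pos: [0.4434, 0.0212, 0.1606]
eef_rot: [-0.001, 0.772, 0.635, -0.0]
wrist_force: [-0.1, -0.1, -2.2]
grip_width: 0.0651
```

Run:
```python
from h import *
im,p=cloud("wrist"); z=p[...,2]; r,g,b=[im[...,i].astype(int) for i in range(3)]
o=ctrl.get_obs(); t=o["eef_pos"]
m=(z>t[2]+.002)&(z<t[2]+.03)&(r>b+25)&(np.hypot(p[...,0]-t[0],p[...,1]-t[1])<.06)
if m.sum()>50: print(m.sum(),cv2.minAreaRect((p[m][:,:2]*1000).astype(np.float32)),np.median(z[m]))
go(.4492,-.128,t[2],78.95)
```

```text
20294 ((443.5672302246094, 21.698875427246094), (49.57459259033203, 110.92507934570312), 78.12078094482422) 0.17465258088782368
row [-1.937e-01  4.620e-02 -1.000e-04] -0.0003 | yaw 78.9 tcp [0.4432 0.0212 0.1602] t 22.25 F [ 0.6  0.3 -0.8] w 0.0653 tilt [ 0.0001 -0.0025]
```

Call:
carry_out(
  increments=[
    [[-0.04,0.01,0,0],[-0.09,0.022,0,0],[-0.14,0.034,0,0],[-0.175,0.042,0,0],[-0.19,0.046,0,0],[-0.194,0.046,0,0],[-0.194,0.046,0,0],[-0.194,0.046,0,0]],
  ],
)

```text
time_s: 23.05
eef_pos: [0.4497, -0.1271, 0.1611]
eef_rot: [-0.001, 0.772, 0.636, -0.0]
wrist_force: [0.1, -0.1, -0.4]
grip_width: 0.0654
```

Run:
```python
from h import *
go(.4492,-.1284,.0475,78.95)
im,p=cloud("wrist"); save(im,"w7")
```

```text
row [-1.900e-03 -1.000e-04  1.515e-01] 0.0 | yaw 78.96 tcp [ 0.4497 -0.1271  0.1611] t 23.05 F [ 0.1 -0.1 -0.4] w 0.0654 tilt [ 0.0008 -0.0012]
```

View pics/w7.png

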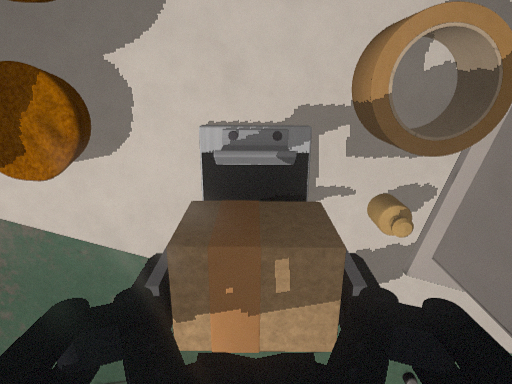

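The carton (170–345, 200–350) hangs squarely over the cradle. Going down, most of the way first.

Call:
carry_out(
  increments=[
    [[-0.0015,0,0.03,0],[-0.0015,0,0.06,0],[-0.0015,0,0.085,0],[-0.0015,0,0.105,0],[-0.0015,0,0.12,0],[-0.0015,0,0.132,0],[-0.0015,0,0.14,0],[-0.0015,0,0.145,0],[-0.0015,0,0.147,0],[-0.0015,0,0.147,0],[-0.0015,0,0.147,0]],
  ],
)

```text
time_s: 24.2
eef_pos: [0.4501, -0.1297, 0.0518]
eef_rot: [0.0, 0.772, 0.635, 0.0]
wrist_force: [-0.2, 0.7, -1.2]
grip_width: 0.0653
```

Run:
```python
from h import *
go(.4492,-.1284,.0475,78.95)
```

```text
row [ 0.0014 -0.0015  0.0057] -0.0003 | yaw 78.9 tcp [ 0.4501 -0.1297  0.0518] t 24.2 F [-0.2  0.7 -1.2] w 0.0653 tilt [-0.0003  0.0007]
```

Call:
carry_out(
  increments=[
    [[0.001,-0.001,0.002,0],[0.001,-0.001,0.004,0],[0.001,-0.001,0.006,0],[0.001,-0.001,0.006,0],[0.001,-0.001,0.006,0],[0.001,-0.001,0.006,0]],
  ],
)

```text
time_s: 24.8
eef_pos: [0.4493, -0.1287, 0.0471]
eef_rot: [0.0, 0.772, 0.635, 0.0]
wrist_force: [-2.1, 1.7, 4.5]
grip_width: 0.0652
```

Light contact at exactly the expected height (0.0471). Releasing and backing off.

Call:
carry_out(
  increments=[
    [[0,0,0,0],[0,0,0,0],[0,0,0,0],[0,0,0,0],[0,0,0,0],[0,0,-0.02,0],[0,0,-0.06,0],[0,0,-0.12,0],[0,0,-0.18,0],[-0.02,0,-0.22,0],[-0.05,0,-0.25,0],[-0.05,0,-0.25,0]],
  ],
  gripper=0,
)

```text
time_s: 26.0
eef_pos: [0.4436, -0.1683, 0.2383]
eef_rot: [0.004, 0.773, 0.635, 0.001]
wrist_force: [0.1, -0.1, 0.2]
grip_width: 0.0852
```

Run:
```python
from h import *
im,p=cloud("wrist"); z=p[...,2]; r,g,b=[im[...,i].astype(int) for i in range(3)]; save(im,"w8")
m=(z>.05)&(z<.07)&(r>b+25)&(abs(p[...,0]-.449)<.06)&(abs(p[...,1]+.128)<.06)
m=cv2.morphologyEx(m.astype(np.uint8),cv2.MORPH_OPEN,np.ones((3,3)))>0
rc=cv2.minAreaRect((p[m][:,:2]*1000).astype(np.float32)); a=np.radians(-11.05); d=np.array(rc[0])-[449.2,-128]
print(rc,np.median(z[m]),"off x,y mm",d@[np.cos(a),np.sin(a)],d@[-np.sin(a),np.cos(a)])
A=np.c_[p[m][:,:2],np.ones(m.sum())]; print("top plane slopes",np.linalg.lstsq(A,p[m][:,2],rcond=None)[0])
im,_=cloud("scene"); save(cv2.resize(im,(768,576)),"scene1"); go(.45,-.13,.3)
```

```text
((448.10577392578125, -126.48908996582031), (48.420040130615234, 65.70513916015625), 78.4984130859375) 0.05928602326525134 off x,y mm -1.3635288569034618 1.273172764897426
top plane slopes [-0.00541212 -0.00562499  0.06096656]
row [ 0.0484  0.0015 -0.0877] 0 | yaw 78.83 tcp [ 0.4419 -0.1654  0.2342] t 26.1 F [ 0.4  1.  -1.2] w 0.0853 tilt [0.0002 0.0003]
```

View pics/scene1.png

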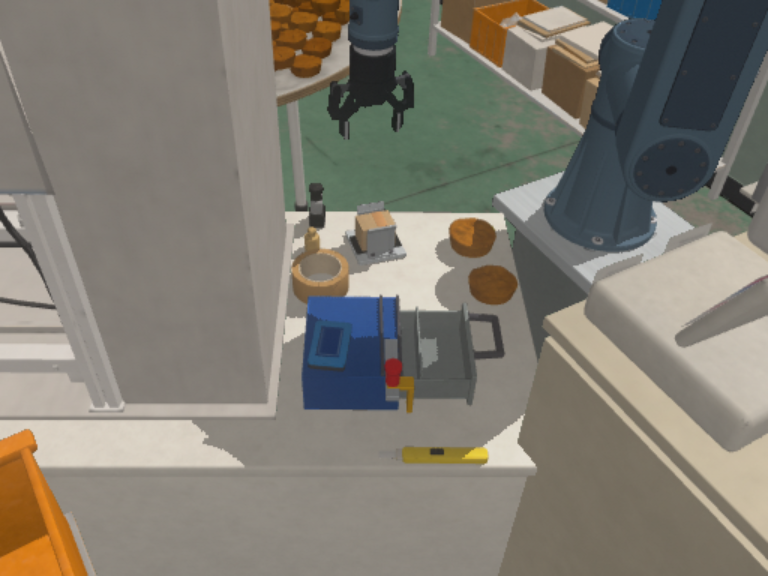

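The scene shows the carton flat in the cradle (376,232), the drawer out (440,350), the lock bar aside (393,375), bystanders in place and the gripper clear. Handing in.

```bash
python3 -c "
from h import *
print(ctrl.job_done())"
```

```text
the job is handed in; nothing more can be done
None
```

The job is handed in at about 26 s of the 72 s allowed. It reported no verdict, so what follows rests on my own measurements.

What I did:
- **Lock bar:** slid aside about 52 mm by its knob.
- **Drawer:** pulled out about 107 mm by its handle.
- **Carton on the worktop:** lifted out by its long sides, stood on the open worktop and let go.
- **Carton in the cradle:** re-gripped by its ends and lowered onto the rubber floor with about 4.5 N of contact before release.

My last checks:
- **Position:** the carton measured about 1.4 mm off centre along the cradle and 1.3 mm across, against limits of 12 and 7 mm. It was turned about 0.5° from the cradle's axis.
- **Upright:** its top was level to within about 0.01 rad. The camera put the top at 59 mm, where 62 mm is expected. The same camera also read the carton about 2 mm low earlier, and the gripper height at contact was exactly as expected, so I take it to be flat on the floor.
- **Surroundings:** in the last picture the drawer was open, the lock bar aside and the gripper clear. The bystanders looked unmoved by eye; I did not measure them again.

No check failed. The highest force I saw was about 19.5 N, while pressing the carton onto the worktop.

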